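# Drive the seized axle pin out of a guide roller

### The arm

A 6-joint arm with a two-finger parallel gripper is mounted at the origin on the work surface. World frame = base frame: x ahead of the robot, y to its left, z up, the work surface at z = 0. Lengths are in m, angles in rad, forces in N, time in s.
With the tool pointing down it reaches from about 0.35 to 0.875 m from the base axis. Payload 15.5 kg.
Tool frame: the origin (TCP) lies midway between the tips of the shut fingers; the grasp point (between the pads) lies 19 mm behind it; z points along the fingers, y is the direction in which the jaws open and shut (so a half turn about z gives the same grasp; the last joint's range is limited). The gripper opens to 85 mm and grips with 20 to 120 N. Pads are 22 mm wide; open, the fingers measure 114 mm over their backs; the gripper's body (76 mm by 85 mm) begins 54 mm behind the grasp point. The pads swing forward as they close: fully open they stand 13 mm farther back than shut.
Start: joints at [1.095, 0.494, 1.345, -0, 1.302, -0.096], TCP at [0.232, 0.58, 0.231] pointing down, gripper open.
Joint ranges: [-2.91, 2.91], [-0.82, 2.16], [0.22, 2.67], [-1.22, 4.37], [0.12, 2.79], [-3.08, 3.08]. Speed limits (rad/s): [1.89, 1.89, 2.57, 3.01, 3.01, 3.01].

### API

Orientations are given as a 3x3 rotation matrix whose columns are the frame's x, y, z axes.
In Python, from plant import manip gives the robot as it stands. Calls block until the motion is done:
- manip.goto(position, orientation): joint-space move of the TCP to a pose.
- manip.move_l(position, orientation=None, feed=0.15, contact_N=None): straight line of the TCP; orientation=None keeps the orientation; feed is the mean speed in m/s. With contact_N (N) it stops when the force on the tool has changed by that much, and returns True; else False.
- manip.move_joints(angles): joint-space move.
- manip.let_go() and manip.close_gripper(grasp_force=None): open the fingers fully, or close them until they stop; grasp_force is the grip in N (None keeps the last).
- manip.dwell(seconds).
- manip.solve_ik(position, orientation): joint angles nearest the present ones, or None.
- manip.read_camera(name): name is "scene" or "top" or "wrist"; returns a dict with "pixels" (420x560x3 uint8, blue, green, red), "fx", "fy", "cx", "cy" (pixels), "D" ([k1, k2, p1, p2, k3] as OpenCV has them; the pictures are not rectified), "eye" and "orientation" of the camera in the world. Camera axes: x right, y down, z forward; pixel columns grow to the right and rows downward; lengths in m; the calibration is good to about 2 mm. A picture is of the moment at which its call begins. There is no depth.
A pose or a line that the arm cannot do raises manip.PlanningError and nothing moves.
- manip.job_done(): hands the job in, once; it reports no verdict.
Trained networks look in the newest picture that a camera, given by its name, has taken for a name from the list of things; names that differ only in an ending like _2 or _b are one class to them, and where a whole thing is asked for, a point or a joint stands for the part that bears it (a point fixed in the world has none). Each returns a list of dicts, best first, with "score" (0 to 1); they miss things now and then, are a little off and sometimes report something else, mostly with a low value. They report only what shows in the picture. A call takes as long as a camera call. They do not tell look-alikes from the thing itself.
- manip.regions_of(camera, target): "pixels" (420x560 bool, what is visible of it) and "bbox" ([centre column, centre row, width, height] in pixels, round what is visible of it).
Readings, each from a call of its own:
- manip.read_t(): time.
- manip.read_joint_pos(): joint angles.
- manip.read_joint_velocities(): joint speeds.
- manip.read_joint_torque(): joint torques, N m.
- manip.read_tcp_pos(): TCP position.
- manip.read_tool_rot(): TCP orientation.
- manip.read_contact_force(): force on the tool from outside, world axes, zero at the start.
- manip.read_moment(): the same for the moment, N m.
- manip.read_gripper_width(): finger opening in m.
Only numpy, scipy, OpenCV 4.12 (cv2) and the standard library are available. Lean on these libraries where they do the work, as an engineer would, in place of code of your own. Each camera call takes 0.05 s, during which the arm holds its last target. There are 200 camera calls.

### The job

Take the drift punch from its rest, feel for the bore in the brass axle block on the robot's right-hand side of the roller bracket, and with the punch press the seized axle pin out through the far side until it comes up against its stop. Press steadily and gently (never more than about 30 N), touch the bracket with nothing but the punch, then lay the punch back in its rest and leave everything else on the bench alone.

Things in the scene. Friction and masses are not known exactly. Their poses are not given: they have to be found in the camera images.
- bracket: Roller bracket fixed to the bench: grey base plate 140 x 100 x 10 mm, two blue slotted cheeks (outer faces at y = -24 and +24 mm) and between them an orange roller, 60 mm diameter, axis along y, top 105 mm above the bench (cheeks 102 mm). Origin: centre of the plate's underside; z up, +y is the way the pin is driven out.
- bore_ref (a point): Mid-slot, on the near brass axle block's outer face: bracket frame (0, -26, 75) mm, same axes. The block, 58 mm wide (x), 30 high, is clamped fast at an unmeasured place in the slot: its bore, along y, lies up to 13 mm either way of this point in x, at its height. Bore 12 mm wide, 12 mm deep, centred in the block; then the roller's 16 mm bore, then a 12 mm bore in the far block (y = +14 to +26).
- pin (a joint): Travel in m of the steel axle pin (10.4 mm diameter, 48 mm long, 20 mm head on the far, +y side) along the bracket's +y. Starts at 0 to 0.004; its end face lies 6 mm + travel behind the near block's outer face; clear of the roller past 0.032; firm stop at 0.040. Resists with about 9 N plus 1.2 N per 10 mm/s, and stays where it is left.
- punch: Drift punch, 0.19 kg: square dark steel body 14 x 14 mm, 110 mm long, with a round nose 8 mm in diameter and 50 mm long at the +y end. Origin: centre of the square body, which is also a good place to grip; y along the punch towards the nose, z up.
- punch_tip (a point): Centre of the flat end of the punch's nose, 105 mm along +y from the punch's origin.
- rest: Red punch rest fixed to the bench, base 50 x 120 x 8 mm, with two notched posts 10 mm thick at y = -42 and +42 mm, 44 mm wide, tops 45 mm above the bench; notches 21 mm wide, floor 33 mm above the bench. Between the posts there is room for fingers. Origin: centre of the underside, y along the punch.
- rest_seat (a point): Where the punch's origin belongs in the rest: centre of the notches, 40 mm above the bench; the nose points along +y. The punch may lie up to 6 mm along y from it.
- spare_roller: Spare orange roller lying flat, 60 mm diameter, 24 mm thick; origin centre of its underside. Leave alone.
- brass_slug: Brass slug, 40 mm diameter, 35 mm high, standing; origin under its centre. Leave alone.
- steel_slug: Dark steel slug with an orange end, 44 mm diameter, 45 mm high, standing; origin under its centre. Leave alone.
- alu_block: Aluminium offcut 50 x 40 x 30 mm; origin under its centre. Leave alone.
- wrench: Steel wrench lying on the bench; origin under its middle. Leave alone.
- oil: Yellow oil bottle, 48 mm diameter, 110 mm high, standing; origin under its centre. Leave alone.
There are look-alikes about, which are no part of the job. Of the things that look like the punch, the smaller one is meant.

How it is judged:
On the way, in this order (a step that is already met when the one before it is completed fails the run):
1. the punch is lifted 20 mm above its seat (z of punch in the frame of rest_seat above 0.02 m), for 0.1 s.
2. the pin is pressed past 38 mm of its 40 mm travel, the punch's tip in the bores behind it (value of joint pin above 0.038 m and y of punch_tip in the frame of bore_ref above 0.025 m and z of punch_tip in the frame of bore_ref between -0.008 and 0.008 m), for 0.1 s.
At the end, for the whole second after the job is handed in: The pin stands past 37 mm of its 40 mm travel, and the punch lies at rest in both notches of its rest, released, within 20 mm of its seat, within 4 mm of its height and 0.15 rad of its direction (value of joint pin above 0.037 m and horizontal distance between punch and rest_seat below 0.02 m and z of punch in the frame of rest_seat between -0.004 and 0.004 m and angle between the y axis of punch and the y axis of rest_seat, either way round below 0.15 rad and linear speed of punch below 0.02 m/s and contact force between the fingers and punch below 0.2 N); the robot touches nothing.
It fails at once if the punch presses on the bracket, its block or the pin with more than 30 N (contact force between punch and bracket above 30 N).
It fails at once if the robot itself touches the bracket, roller or pin (contact force between the arm and bracket above 1 N).
It fails at once if the fingers touch the bracket, roller or pin (contact force between the fingers and bracket above 1 N).
It fails at once if a bystander is moved more than 20 mm (distance of any of spare_roller, brass_slug, steel_slug, alu_block, wrench, oil from where it was at the start of the episode above 0.02 m).
It also fails if it takes over 72 s, if anything falls off the work surface, if the arm or the gripper's body presses on something with over 40 N, if the wrist force passes 120 N, or if a joint passes its speed limit or range.

## Working session

There is one attempt and no reset: what is moved stays moved. The work goes in short steps, each a Python script; the robot and the scene stay as the last script left them, time stands still between calls to the robot, and variables do not carry over. Pictures are saved under pics/ and viewed, about 8 in all and at most 12, crops included, and the job is handed in when it is done.

```bash
ls; mkdir -p pics; python3 - <<'E'
from plant import manip
import cv2,numpy as np
for n in("scene","top"):
    c=manip.read_camera(n); cv2.imwrite(f"pics/{n}0.png",c["pixels"])
    print(n,c["fx"],c["cx"],c["cy"],c["D"],np.round(c["eye"],3),np.round(c["orientation"],3).tolist())
    for t in("punch","rest","bracket"):
        for d in manip.regions_of(n,t): print(t,round(d["score"],2),np.round(d["bbox"]))
print(manip.read_t())
E
```

```text
pics
scene 434.66910803657146 267.37923628307993 206.17866137163628 [-0.11236572  0.          0.          0.          0.        ] [1.11  0.385 0.851] [[-0.61, 0.602, -0.516], [0.793, 0.455, -0.405], [-0.009, -0.656, -0.755]]
punch 0.85 [262. 150.  43.  53.]
bracket 0.78 [327. 210.  58.  75.]
top 425.9237505573467 280.74504421402474 211.46995863312267 [-0.09852585  0.          0.          0.          0.        ] [ 0.372 -0.064  1.044] [[0.006, -0.982, 0.191], [-1.0, -0.004, 0.011], [-0.01, -0.191, -0.982]]
punch 0.97 [333. 215.  69.  20.]
punch 0.83 [345. 299.  30. 103.]
rest 0.58 [342. 217.  48.  30.]
bracket 0.55 [230. 251.  46.  65.]
0.4
```

View pics/top0.png

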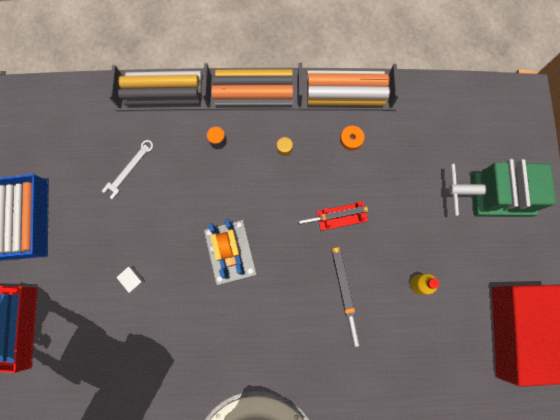

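View pics/scene0.png

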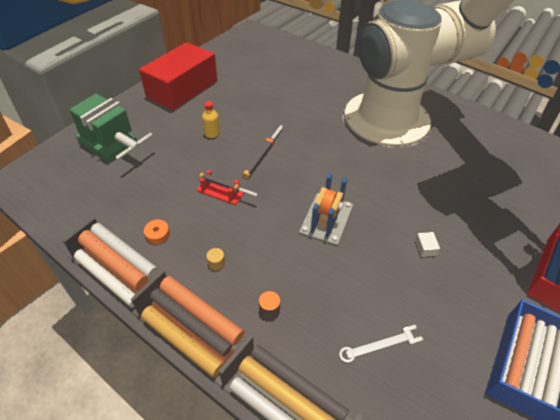

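Top view: the candidates for the punch are the small dark tool in the red rest (342,216), nose left to (300,221), and the larger bar on the bench (345,299). By the description it is the one in the rest. The bracket is at (230,251), and the punch's nose already points toward it (+y). Next I take close views with the wrist camera.

```bash
cat > h.py <<'E'
from plant import manip
import cv2,numpy as np
def cam(n,save=None):
    c=manip.read_camera(n)
    if save: cv2.imwrite(f"pics/{save}.png",c["pixels"])
    return c
def K(c): return np.array([[c["fx"],0,c["cx"]],[0,c["fy"],c["cy"]],[0,0,1.]])
def px2w(c,uv,z):
    uv=np.asarray(uv,float).reshape(-1,1,2)
    n=cv2.undistortPoints(uv,K(c),np.array(c["D"])).reshape(-1,2)
    d=np.c_[n,np.ones(len(n))]@np.array(c["orientation"]).T
    e=np.array(c["eye"]); return e+d*((z-e[2])/d[:,2])[:,None]
def w2px(c,P):
    R=np.array(c["orientation"]).T
    return cv2.projectPoints(np.asarray(P,float).reshape(-1,1,3),cv2.Rodrigues(R)[0],-R@np.array(c["eye"]),K(c),np.array(c["D"]))[0].reshape(-1,2)
def down(yaw):
    "tool down; punch axis direction = world +y turned by yaw; jaws across it"
    a=np.array([-np.sin(yaw),np.cos(yaw),0]); z=np.array([0,0,-1.])
    y=np.array([np.cos(yaw),np.sin(yaw),0]); return np.c_[np.cross(y,z),y,z]
E
python3 - <<'E'
from h import *
c=cam("top")
print(np.round(px2w(c,[[300,221],[368,209]],.04),3))
print(np.round(px2w(c,[[342,216]],.03),3), np.round(px2w(c,[[230,251]],.01),3), np.round(px2w(c,[[207,227],[243,221],[255,276],[218,284]],.01),3))
print("j",manip.read_joint_pos(),manip.read_tool_rot().round(2) if hasattr(manip.read_tool_rot(),'round') else manip.read_tool_rot())
for R in (down(0),-down(0)*[1,1,-1]):
    print(manip.solve_ik([.42,-.2,.3],R))
p=px2w(c,[[342,216]],.03)[0]
manip.goto([p[0]-.03,p[1],.30],down(.17))
w=cam("wrist","w1"); print(w["eye"],np.round(w["orientation"],2).tolist(),manip.read_joint_pos(),manip.read_t())
E
```

```text
[[ 0.545 -0.099  0.04 ]
 [ 0.575 -0.263  0.04 ]]
[[ 0.559 -0.201  0.03 ]] [[0.475 0.071 0.01 ]] [[0.534 0.129 0.01 ]
 [0.549 0.041 0.01 ]
 [0.415 0.009 0.01 ]
 [0.395 0.098 0.01 ]]
j [ 1.09448582e+00  4.93671304e-01  1.34552505e+00  9.37199803e-06
  1.30250305e+00 -9.55045612e-02] [[-0.93  0.37 -0.  ]
 [ 0.37  0.93 -0.  ]
 [ 0.   -0.   -1.  ]]
[-5.72892543e-01  1.96363173e-01  1.61656979e+00 -4.44089210e-16
  1.32865969e+00 -5.72892543e-01]
[-5.72892543e-01  1.96363173e-01  1.61656979e+00 -4.44089210e-16
  1.32865969e+00  2.56870011e+00]
[ 0.51407867 -0.11918642  0.44141989] [[0.99, 0.16, 0.06], [0.17, -0.93, -0.32], [0.0, 0.32, -0.95]] [-4.67762264e-01  3.49397877e-01  1.39383046e+00  6.46402781e-05
  1.39850120e+00 -6.38682469e-01] 3.4417
```

View pics/w1.png

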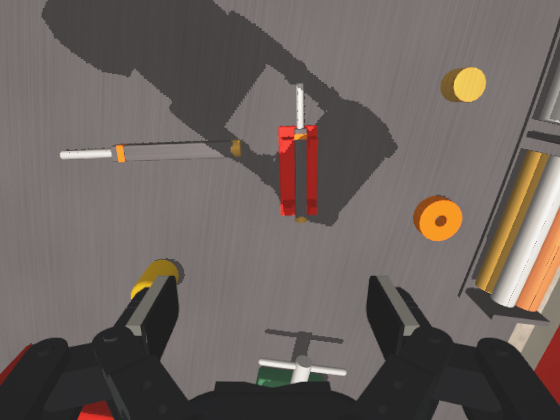

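The wrist view shows the punch in the red rest: tip at (299,86), shoulder at (299,130), rear end at (302,220). The look-alike is clearly longer and lies on the bench at (60–240,152). I turn the tool half round so that the camera sees the bracket's near face.

```bash
cat >> h.py <<'E'
def flip(yaw): return down(yaw)*[-1,-1,1]
E
python3 - <<'E'
from h import *
w=cam("wrist","w1b")
print("tip,rear",np.round(px2w(w,[[299,86],[302,220]],.04),4).tolist())
for t in("punch","rest"):
    for d in manip.regions_of("wrist",t)[:3]:
        m=d["pixels"].astype(np.uint8); P=px2w(w,np.argwhere(m)[:,::-1],.04)[:,:2]
        r=cv2.minAreaRect((P*1000).astype(np.float32)); print(t,round(d["score"],2),np.round(d["bbox"]),np.round(r[0],1),np.round(r[1],1),round(r[2],1))
yaw=.215; u=np.array([-np.sin(yaw),np.cos(yaw)])
t=np.array([.473,.069])-u*.17
manip.goto([*t,.25],flip(yaw))
c=cam("wrist","w2"); print(c["eye"],np.round(c["orientation"],2).tolist(),manip.read_joint_pos(),manip.read_t())
for t in("bracket","bore_ref"):
    for d in manip.regions_of("wrist",t)[:3]: print(t,d["score"],d["bbox"])
E
```

```text
tip,rear [[0.542, -0.1003, 0.04], [0.5772, -0.2584, 0.04]]
punch 0.79 [301. 154.  15. 135.] [ 558.9 -179.2] [ 14.2 165.5] 11.6
punch 0.75 [151. 151. 179.  18.] [ 378.5 -203.4] [224.2  22.2] 11.0
rest 0.9 [299. 172.  36.  92.] [ 559.9 -198. ] [ 46.9 111. ] 12.1
[ 0.52589011 -0.17795749  0.39149662] [[-0.98, -0.2, -0.07], [-0.21, 0.92, 0.31], [-0.0, 0.32, -0.95]] [-3.03720321e-01  3.24353142e-01  1.57909951e+00  2.01232998e-05
  1.23808508e+00  2.62264754e+00] 6.5
bracket 0.75 [271.8, 314.0, 119.9, 105.3]
bore_ref 0.76 [271.8, 314.0, 117.2, 106.2]
bore_ref 0.5 [49.6, 290.2, 53.4, 48.4]
```

View pics/w2.png

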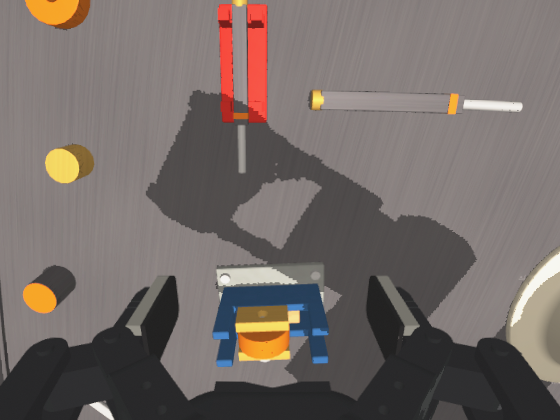

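The near block's brass shows at (262,315), with a faint bore at about (262,313). A tilted view will show the face properly.

```bash
python3 - <<'E'
from h import *
c=cam("wrist"); R0=np.array(manip.read_tool_rot()); p0=np.array(manip.read_tcp_pos())
Rc=R0.T@np.array(c["orientation"]); tc=R0.T@(np.array(c["eye"])-p0); print(tc,np.round(Rc,3).tolist())
yaw=.21; u=np.array([-np.sin(yaw),np.cos(yaw),0]); v=np.array([np.cos(yaw),np.sin(yaw),0])
tgt=np.array([.473,.069,0])-u*.026+[0,0,.065]
for ti in (40,30,25,20):
  for d in (.27,.3,.33):
    R=cv2.Rodrigues(v*np.radians(ti))[0]@flip(yaw)
    eye=tgt-(R@Rc)[:,2]*d; p=eye-R@tc
    q=manip.solve_ik(p,R)
    print(ti,d,p.round(3),q is not None,R[:,2].round(2))
    if q is not None:
        try: manip.goto(p,R)
        except manip.PlanningError as e: print(e); continue
        c=cam("wrist","w3"); np.save("w3.npy",c,allow_pickle=True)
        cv2.imwrite("pics/w3c.png",cv2.resize(c["pixels"][60:360,80:480],None,fx=2,fy=2,interpolation=cv2.INTER_CUBIC))
        print(manip.read_t()); raise SystemExit
E
```

```text
[ 0.08250503  0.00107099 -0.14142997] [[0.001, -0.947, -0.321], [1.0, 0.001, -0.0], [0.001, -0.321, 0.947]]
40 0.27 [ 0.495 -0.031  0.15 ] True [-0.13  0.63 -0.77]
7.2667
```

View pics/w3c.png

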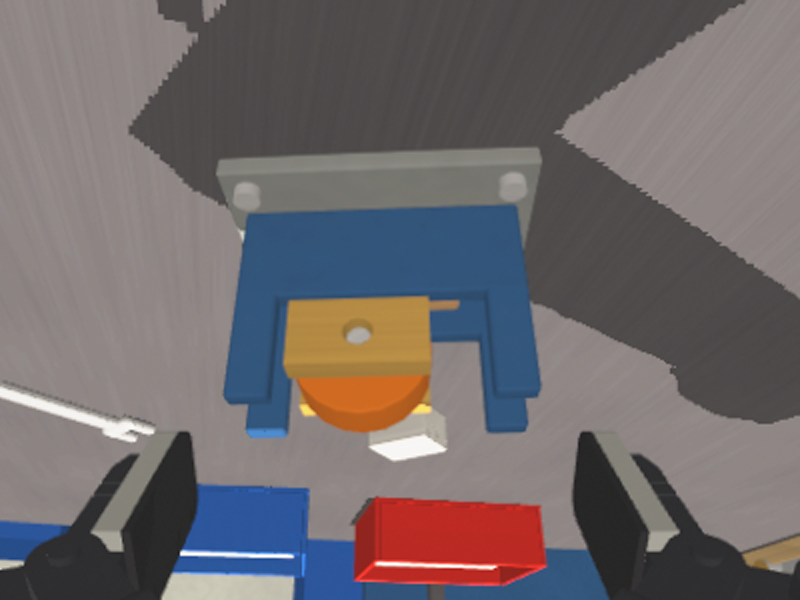

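The bore shows clearly at crop (358,334), i.e. about (259,227) in full. The block's face corners are at crop (289,300), (430,297), (431,362), (285,365), and the block sits toward +x of the slot. I fit the bracket pose from the known geometry.

```bash
python3 - <<'E'
from h import *
from scipy.optimize import least_squares
c=np.load("w3.npy",allow_pickle=True).item()
uv=(np.array([[218,161],[541,149],[222,179],[539,164],[289,300],[430,297],[431,362],[285,365],[358,332]])+.5)/2-.5+[80,60]
def mod(p):
    x,y,a,d=p; b=np.array([[70,-50,0],[-70,-50,0],[70,-50,10],[-70,-50,10],[29+d*1e3,-26,60],[-29+d*1e3,-26,60],[-29+d*1e3,-26,90],[29+d*1e3,-26,90],[d*1e3,-26,75]])/1e3
    R=np.array([[np.cos(a),-np.sin(a),0],[np.sin(a),np.cos(a),0],[0,0,1]]); return b@R.T+[x,y,0]
f=lambda p:(w2px(c,mod(p))-uv).ravel()
s=least_squares(f,[.473,.069,.21,.005]); print(s.x,s.fun.reshape(-1,2).round(1).tolist()); print("bore",mod(s.x)[-1])
# direct: block alone with z known, on the image
t=cam("top"); 
for d in manip.regions_of("top","bracket")[:1]: print(d["bbox"])
print("pred top px",w2px(t,mod(s.x)[[0,1]]).round(1).tolist())
for d in manip.regions_of("wrist","pin")[:2]: print("pin",d["score"],d["bbox"])
E
```

```text
[0.4716734  0.07238458 0.26612371 0.0092019 ] [[0.2, -0.5], [0.2, -1.2], [-3.3, -1.0], [2.7, 0.0], [0.4, 1.6], [-0.4, 1.0], [0.4, 1.3], [-0.4, 1.7], [0.2, 0.5]]
bore [0.4873892  0.04971988 0.075     ]
pred top px [[242.6, 220.4], [256.5, 275.1]]
pin 0.53 [259.1, 226.5, 10.9, 8.0]
```

```bash
cat > fit.py <<'E'
from h import *
from scipy.optimize import least_squares
from scipy.ndimage import map_coordinates
E=[([-64,-50,0],[64,-50,0],0),([-62,-50,10],[62,-50,10],0),([-27,-26,60],[27,-26,60],1),([-27,-26,90],[27,-26,90],1),([-29,-26,62],[-29,-26,88],1),([29,-26,62],[29,-26,88],1),([70,-50,2],[70,-50,8],0),([-70,-50,2],[-70,-50,8],0)]
def W(p,P,m):
    x,y,a,d=p; b=np.array(P)/1e3+[d*m,0,0]; R=np.array([[np.cos(a),-np.sin(a),0],[np.sin(a),np.cos(a),0],[0,0,1]]); return b@R.T+[x,y,0]
def fit(c,p,rng):
    g=cv2.GaussianBlur(c["pixels"],(0,0),.8).astype(float); T=[]
    for A,B,m in E:
        ts=np.linspace(0,1,25 if np.linalg.norm(np.subtract(A,B))>20 else 6); P=np.array(A)+ts[:,None]*np.subtract(B,A)
        q=w2px(c,W(p,P,m)); t=q[-1]-q[0]; n=np.array([-t[1],t[0]])/np.linalg.norm(t)
        s=np.arange(-rng,rng+.01,.25); S=q[:,None]+s[None,:,None]*n
        v=np.stack([map_coordinates(g[...,k],[S[...,1],S[...,0]],order=1) for k in range(3)],-1)
        G=np.abs(np.gradient(v,axis=1)).sum(-1); j=G.argmax(1)
        for i in range(len(ts)):
            if G[i,j[i]]>6: T.append((P[i],m,n,q[i]+s[j[i]]*n))
    f=lambda p:np.array([n@(w2px(c,W(p,P,m))[0]-o) for P,m,n,o in T])
    r=least_squares(f,p,loss="soft_l1",f_scale=.5); return r.x,np.median(np.abs(f(r.x))),len(T)
E
python3 - <<'E'
from fit import *
c=np.load("w3.npy",allow_pickle=True).item(); p=np.array([.4717,.0724,.25,.0092])
for r in (6,5,4,3,3): p,e,n=fit(c,p,r); print(p.round(4),e,n)
print("bore",W(p,[0,-26,75],1))
im=cv2.resize(c["pixels"],None,fx=2,fy=2,interpolation=cv2.INTER_CUBIC)
for A,B,m in E:
    q=(w2px(c,W(p,[A,B],m))*2+.5).round().astype(int); cv2.line(im,q[0].tolist(),q[1].tolist(),(0,255,0),1)
cv2.imwrite("pics/ov.png",cv2.resize(im[240:520,340:760],None,fx=1.9,fy=1.9))
E
```

```text
[0.4725 0.0722 0.2593 0.009 ] 0.5572766290129058 137
[0.4726 0.0721 0.2596 0.009 ] 0.5055227763344828 138
[0.4727 0.0718 0.2568 0.0089] 0.42907125950502123 114
[0.4728 0.0717 0.2566 0.0089] 0.49851263781229566 112
[0.4728 0.0717 0.2558 0.0089] 0.4913407152175402 112
bore [0.48796182 0.04880987 0.075     ]
```

View pics/ov.png

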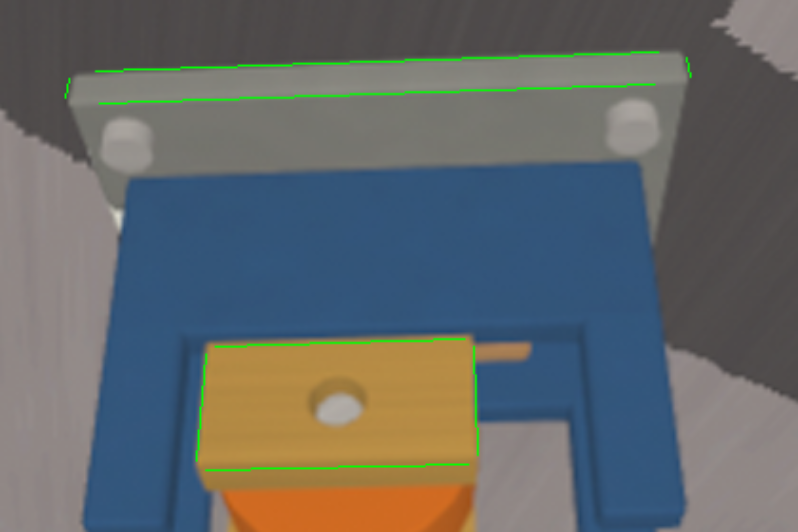

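The fit overlays well: bracket (0.4728, 0.0717), yaw about 0.256, block offset +8.9 mm (inside ±13), bore at (0.4880, 0.0488, 0.075). Now a close look at the punch.

```bash
python3 - <<'E'
from h import *
p=np.array(manip.read_tcp_pos()); manip.move_l(p+[0,0,.1])
yaw=.21; u=np.array([-np.sin(yaw),np.cos(yaw)]); o=np.array([.5645,-.204])
manip.goto([*(o+u*-.02),.24],flip(yaw))
c=cam("wrist","w4"); 
for t in("punch","rest"):
    for d in manip.regions_of("wrist",t)[:3]:
        P=px2w(c,np.argwhere(d["pixels"])[:,::-1],.04)[:,:2]
        r=cv2.minAreaRect((P*1000).astype(np.float32)); print(t,round(d["score"],2),np.round(d["bbox"]),np.round(r[0],1),np.round(r[1],1),round(r[2],1))
np.save("w4.npy",c,allow_pickle=True)
q=w2px(c,[[*o,.04]])[0].round().astype(int); print(q,manip.read_t())
x0=max(0,min(360,q[0]-100)); y0=max(0,min(270,q[1]-90)); print(x0,y0)
cv2.imwrite("pics/w4c.png",cv2.resize(c["pixels"][y0:y0+150,x0:x0+200],None,fx=4,fy=4,interpolation=cv2.INTER_CUBIC))
E
```

```text
punch 0.76 [273. 215.  16. 146.] [ 558.2 -178.1] [ 15.2 167.8] 11.6
punch 0.73 [429. 220. 197.  20.] [ 385.6 -217.9] [221.7  24.7] 11.3
rest 0.92 [272. 187.  44. 100.] [ 565.1 -213.4] [ 45.3 109.7] 12.0
[270 197] 9.1917
170 107
```

View pics/w4c.png

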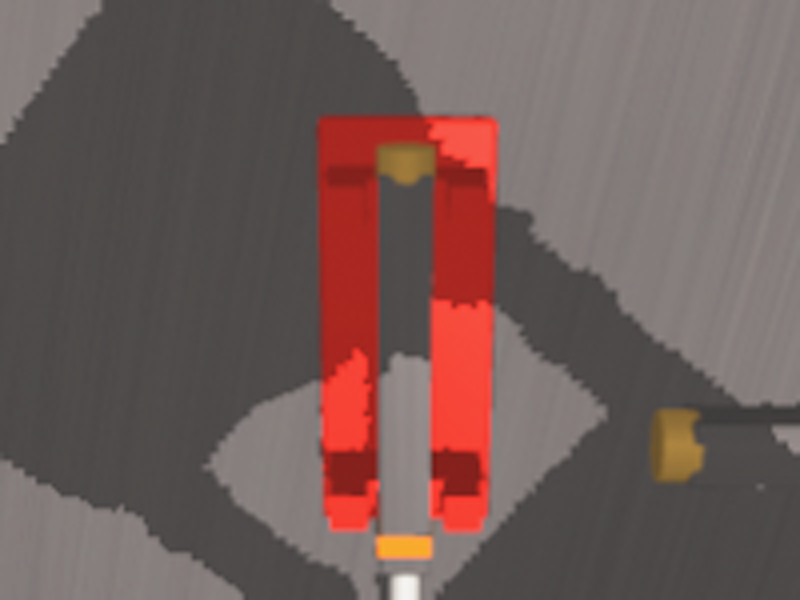

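The crop confirms the small punch in the rest: rear brass cap at crop (405,160), shoulder at (405,575). The large look-alike's end is close by at crop (653,445), so I check finger clearance.

```bash
python3 - <<'E'
from h import *
c=np.load("w4.npy",allow_pickle=True).item()
f=lambda *q:(np.array(q)+.5)/4-.5+[170,107]
for z in(.01,.02): print(z,px2w(c,f([653,410],[653,478]),z).round(4).tolist())
print("rear/shoulder edges z.047",px2w(c,f([378,200],[433,200],[378,530],[431,530],[405,145],[405,575]),.047).round(4).tolist())
print("rest posts top z.045 corners",px2w(c,f([320,118],[498,118],[326,530],[490,530]),.045).round(4).tolist())
E
```

```text
0.01 [[0.4882, -0.1966, 0.01], [0.4825, -0.176, 0.01]]
0.02 [[0.4908, -0.1995, 0.02], [0.4852, -0.1795, 0.02]]
rear/shoulder edges z.047 [[0.5797, -0.2464, 0.047], [0.5663, -0.2493, 0.047], [0.5616, -0.1586, 0.047], [0.5476, -0.1616, 0.047], [0.576, -0.2612, 0.047], [0.5517, -0.147, 0.047]]
rest posts top z.045 corners [[0.5978, -0.263, 0.045], [0.5549, -0.2722, 0.045], [0.5754, -0.1548, 0.045], [0.5316, -0.1641, 0.045]]
```

```bash
python3 - <<'E'
from h import *
yaw=.2066; o=np.array([.5638,-.2035]); R=flip(yaw)
manip.goto([*o,.13],R)
print("hit",manip.move_l([*o,.023],feed=.08,contact_N=8), manip.read_tcp_pos())
manip.close_gripper(100); print("w",manip.read_gripper_width(), manip.read_contact_force())
g=np.array(manip.read_tcp_pos()); np.save("grasp.npy",g); print(g)
manip.move_l(g+[0,0,.10],feed=.08); manip.dwell(.3)
print(manip.read_contact_force(),manip.read_gripper_width(),manip.read_t())
c=cam("wrist","w5"); np.save("w5.npy",c,allow_pickle=True)
cv2.imwrite("pics/w5c.png",c["pixels"])
E
```

```text
hit False [ 0.56408153 -0.20364905  0.02348424]
w 0.011886596795215197 [-0.92448248  0.79513605  5.4130773 ]
[ 0.56389101 -0.20349643  0.02332328]
[-0.17827218  0.14224686 -2.78865692] 0.011894575803160515 13.5583
```

View pics/w5c.png

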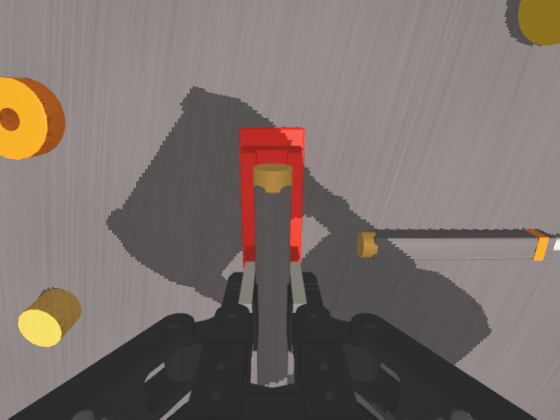

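Punch held; rear cap at (272,175), aligned with the jaws. Now I feel: first touch the block face beside the bore for a depth reference, then go for the bore.

```bash
cat > b.py <<'E'
from h import *
yaw=.2558; R=flip(yaw); u=np.array([-np.sin(yaw),np.cos(yaw),0]); v=np.array([np.cos(yaw),np.sin(yaw),0])
B=np.array([.4880,.0488,.075]); O=B-u*.105-[0,0,.0167]   # TCP with tip at bore mouth
def P(a,x,z=0): return O+u*a+v*x+np.array([0,0,z])
def where():
    d=np.array(manip.read_tcp_pos())-O; return np.array([d@u,d@v,d[2]])*1e3
E
python3 - <<'E'
from b import *
q=manip.solve_ik(P(.015,0),R); print(q, manip.solve_ik(P(.05,0),R) is not None)
manip.goto(P(-.035,.009,.10),R)
manip.move_l(P(-.035,.009),feed=.1)
manip.move_l(P(-.012,.009),feed=.05)
print("face:",manip.move_l(P(.012,.009),feed=.01,contact_N=4),where().round(2),np.round(manip.read_contact_force(),1))
manip.move_l(P(-.012,.009),feed=.06); manip.move_l(P(-.012,0),feed=.06)
print(manip.read_t())
E
```

```text
[-1.91413210e-01  5.86062715e-01  1.79753030e+00 -4.44089210e-16
  7.57999642e-01  2.69437944e+00] True
face: True [-3.44  9.05 -0.18] [ 1.4 -3.  -1.2]
17.6583
```

```bash
python3 - <<'E'
from b import *
f0=np.array(manip.read_contact_force())
hit=manip.move_l(P(.0008,0),feed=.012,contact_N=4); print("bore:",hit,where().round(2),np.round(manip.read_contact_force()-f0,1))
if not hit:
    r=[]
    for s in(1,-1):
        h=manip.move_l(P(.0008,s*.005),feed=.008,contact_N=3); r.append(where()[1]); print(s,h,where().round(2)); manip.move_l(P(.0008,0),feed=.02)
    x=np.mean(r)/1e3; manip.move_l(P(.0008,x),feed=.02)
    z=[]
    for s in(1,-1):
        h=manip.move_l(P(.0008,x,s*.005),feed=.008,contact_N=3); z.append(where()[2]); print("z",s,h,where().round(2)); manip.move_l(P(.0008,x),feed=.02)
    print("centre",x,np.mean(z))
print(manip.read_t())
E
```

```text
bore: False [ 0.74  0.01 -0.  ] [-0.4 -0.1  0.7]
1 True [ 1.01  3.74 -0.42]
-1 True [ 0.72 -2.12 -0.11]
z 1 True [0.87 0.56 3.65]
z -1 True [ 0.81  0.82 -4.14]
centre 0.000813943470201252 -0.24898689324909906
22.4
```

The nose is in the bore, 4 mm past the face with free play both ways. Its centre is 0.8 mm in +x and −0.25 mm in z from my estimate. Now I press.

```bash
python3 - <<'E'
from b import *
x,z=.0008,-.00025
manip.move_l(P(.0008,x,z),feed=.02)
f0=np.array(manip.read_contact_force())
for a in(.010,.022,.034,.039):
    h=manip.move_l(P(a,x,z),feed=.012,contact_N=17); print(a,h,where().round(2),np.round(manip.read_contact_force()-f0,1))
    if h: break
print(manip.read_t(),manip.read_gripper_width())
E
```

```text
0.01 False [ 9.26  1.27 -0.06] [ 0.4 -6.5  1. ]
0.022 False [21.25  1.25 -0.04] [ 2.  -7.8  0.3]
0.034 False [33.3   1.2  -0.07] [ 1.2 -8.7  0.2]
0.039 False [38.34  1.14 -0.09] [ 0.2 -6.5 -0.7]
26.4333 0.012237736395400205
```

```bash
python3 - <<'E'
from b import *
x,z=.0008,-.00025
for a in(.0415,.0435,.0455,.0475):
    h=manip.move_l(P(a,x,z),feed=.006,contact_N=10); print(a,h,where().round(2),np.round(manip.read_contact_force(),1))
    if h: break
manip.dwell(.3); print(where().round(2),np.round(manip.read_contact_force(),1),manip.read_t(),manip.read_gripper_width())
E
```

```text
0.0415 False [40.82  1.17 -0.08] [ 0.6 -8.4 -1.9]
0.0435 False [42.69  1.2  -0.08] [ 0.9 -9.  -2.4]
0.0455 True [42.61  1.4  -0.15] [-0.1 -5.8 -0.9]
[42.6   1.28 -0.29] [-0.5 -5.2 -1.3] 28.0417 0.011808131116507973
```

```bash
python3 - <<'E'
from b import *
x,z=.0008,-.00025
h=manip.move_l(P(.0465,x,z),feed=.005,contact_N=12); print(h,where().round(2),np.round(manip.read_contact_force(),1))
manip.dwell(.2)
manip.move_l(P(.0,x,z),feed=.06); print(where().round(2),np.round(manip.read_contact_force(),1))
manip.move_l(P(-.045,x,z),feed=.08); manip.move_l(P(-.045,x,.10),feed=.1)
c=cam("wrist","w6"); t=cam("top","top6"); s=cam("scene","s6")
q=w2px(s,[[.473,.072,.08]])[0].astype(int); x0,y0=q-[60,45]
cv2.imwrite("pics/s6c.png",np.hstack([cv2.resize(i[y0:y0+90,x0:x0+80],None,fx=5,fy=5,interpolation=cv2.INTER_CUBIC) for i in(cv2.imread("pics/scene0.png"),s["pixels"])]))
print(manip.read_t())
E
```

```text
True [42.56  1.45 -0.26] [ 0.1 -5.1 -1.6]
[ 0.16  0.67 -0.28] [-0.3 -0.1 -2.3]
31.5083
```

View pics/s6c.png

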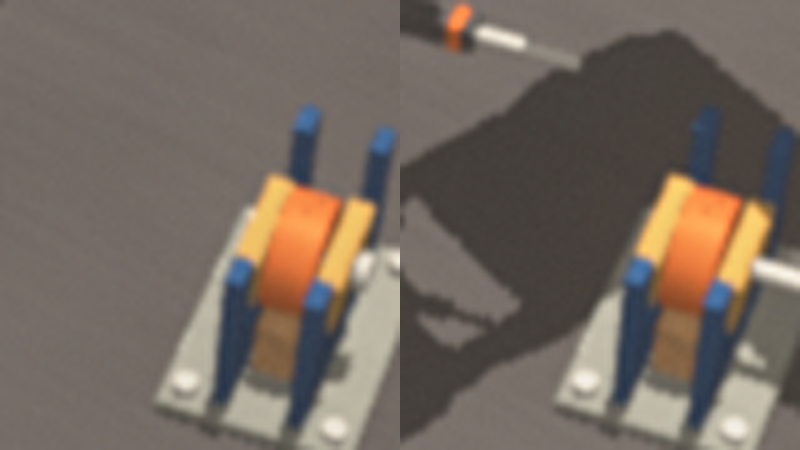

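The crop shows the pin now standing well out on the far side (right panel, about (780,270)), and the firm stop was felt twice at 42.6 mm, i.e. 46 mm past the face = 40 mm of travel. Now I return the punch.

```bash
python3 - <<'E'
from h import *
g=np.load("grasp.npy"); R=flip(.2066)
manip.goto(g+[0,0,.10],R)
print(manip.move_l(g+[0,0,.012],feed=.08,contact_N=8))
print(manip.move_l(g+[0,0,.0003],feed=.015,contact_N=5),np.array(manip.read_tcp_pos())-g)
manip.dwell(.2); manip.let_go(); manip.dwell(.3)
p=np.array(manip.read_tcp_pos()); manip.move_l(p+[0,0,.2],feed=.15)
u=np.array([-np.sin(.2066),np.cos(.2066),0]); manip.goto(g-u*.02+[0,0,.2167],R)
c=cam("wrist","w7"); a=np.load("w4.npy",allow_pickle=True).item()
cv2.imwrite("pics/w7c.png",np.hstack([cv2.resize(i[100:270,190:350],None,fx=2.5,fy=2.5,interpolation=cv2.INTER_CUBIC) for i in(a["pixels"],c["pixels"])]))
for d in manip.regions_of("wrist","punch")[:2]:
    P=px2w(c,np.argwhere(d["pixels"])[:,::-1],.04)[:,:2]; r=cv2.minAreaRect((P*1000).astype(np.float32)); print(round(d["score"],2),np.round(r[0],1),np.round(r[1],1),round(r[2],1))
print(manip.read_contact_force(),manip.read_t())
E
```

```text
False
False [ 7.95749820e-06 -1.57531288e-05  3.34748680e-04]
0.96 [ 556.9 -178.9] [ 13.4 164.9] 11.7
0.87 [ 384.9 -217.4] [223.  26.] 11.6
[-0.7592736 -0.063745   0.1008197] 37.275
```

View pics/w7c.png

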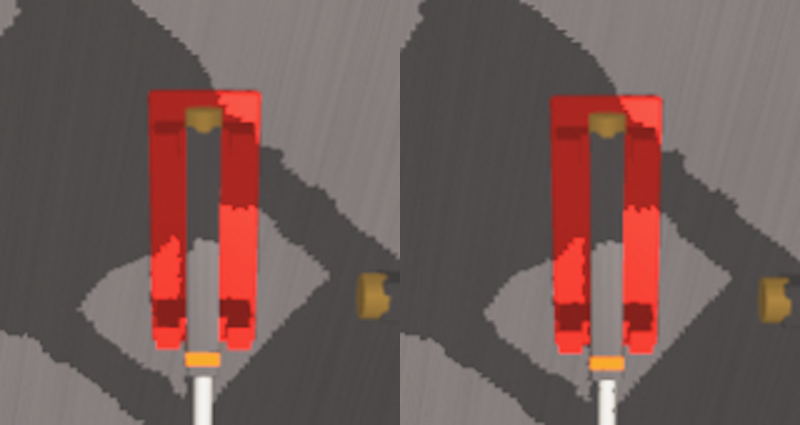

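The punch lies in both notches exactly as before: left panel before, right panel after, shoulder at (607,370). The gripper is clear of it.

```bash
python3 -c "
from plant import manip
manip.dwell(.3); print(manip.read_t()); manip.job_done()"
```

```text
37.575
the job is handed in; nothing more can be done
```

I pressed the axle pin out to its stop, laid the punch back in its rest, and handed the job in at 37.6 s of the 72 s allowed. The hand-in reports no verdict.

- **Punch:** I took the smaller punch from the red rest. The larger look-alike on the bench was left alone.
- **Finding the bore:** The camera fit put the block about 9 mm toward +x of mid-slot. I touched the block face beside the bore for depth. I then entered the bore on the first try and centred by feel, shifting another 0.8 mm in +x.
- **Pressing:** The readings I took between strokes showed about 6–9 N. The firm stop was felt twice at the same place, 46 mm past the face, which is 40 mm of pin travel. The force at the stop was limited by 10 and 12 N contact triggers. I did not record the peak at the instant of contact.
- **Last checks:** The scene camera showed the pin standing out on the far side. The wrist camera showed the punch back in both notches, within about 2 mm and 0.1° of its first measured position. The gripper was open and clear, with about 0.8 N on the tool.
- **Disagreements:** My estimate of where the face lay was 3.4 mm off along the bore, which the face touch corrected. Early readings of the bracket's yaw ranged from 0.21 to 0.27 rad. I used 0.256, and the pin pressed out without jamming.
- **Not checked:** I did not measure the bystanders again at the end. The arm stayed clear of them on every planned move.

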